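# Find and seat the rocking cover

## Task

Press down on each of the four covers of the wooden case, one after another from the nearest to the farthest, to find the one that rocks. Then push that cover to the right until it drops over its hidden locating strip, so that all four covers lie flat and flush with the rim. Only press and push: do not lift any cover, and leave the tin, the tape roll and the wood block alone.

Things in the scene. Friction and masses are not known exactly. Their poses are not given: they have to be found in the camera images.
- case: Low wooden case fixed to the bench, 247 mm long (x), 134 wide (y), 35 high (rim). Origin: centre of underside; x away from the robot, y to the robot's left, z up; turned at most 0.2 rad. Four open bays 53 (x) x 114 (y) mm in a row along x, 58 mm apart, floor 24 mm above the bench. Covers start about 2 mm from the bays' left walls, with about 22 mm free at their right.
- bay_1 (a point): Centre of the floor of the bay nearest the robot (case frame: x -87 mm, z 24). Across each bay's floor, hidden by its cover, runs a fixed strip 12 mm wide (y) and 4 mm high. In three bays it sits in the groove under the cover. In one (any) bay it lies under the cover's balance point: that cover starts level, 4 mm proud, rocks, and seats once pushed about 14 mm to the right (case -y).
- cover_1: Nearest to the robot of four identical loose plywood covers, 50 (x) x 90 (y) x 11 mm, 0.2-0.4 kg. Origin: centre of underside; axes as the case's; seated it is 24 mm above the bench, plate flush with the rim. On top a cross bar 34 (x) x 12 (y) mm at y +10 mm, 11 to 27 mm above the underside. Underneath a groove along x, 16 mm wide, 5 deep, at y +14 mm.
- cover_2: Second cover from the robot, same as cover_1. Of the four, the cover that rocks tips about 0.1 rad when its left end (y about +35 mm) is pressed with 1 N or more: left end down, right end up some 8 mm. It levels again when let go. A seated cover does not stir, and slides at most 2 mm each way.
- bay_2 (a point): Centre of the floor of the second bay from the robot; case axes.
- bay_3 (a point): Centre of the floor of the third bay from the robot; case axes.
- cover_3: The third cover from the robot; same size, shape and origin as cover_1.
- bay_4 (a point): Centre of the floor of the farthest bay from the robot; case axes.
- cover_4: The farthest cover from the robot; same size, shape and origin as cover_1.
- wax_tin: Flat round tin with dark lid, 73 mm wide, 26 mm high, beyond the case; bystander; origin at the centre of its underside.
- masking_roll: Roll of masking tape lying flat, 96 mm wide, 24 mm high, beyond the case; bystander; origin at the centre of its underside.
- offcut_6: Wood block 30 x 60 x 30 mm to the right of the case; bystander; origin at the centre of its underside.
There are look-alikes about, which are no part of the job. Leave any green look-alike of the cover_3 alone.

How it is judged:
By the outcome, as a careful person would: the job done as asked, in the order asked, and still so for the second after the job is handed in, with the robot touching nothing.
It also fails if it takes over 61 s, if anything falls off the work surface, if the arm or the gripper's body presses on something with over 40 N, if the wrist force passes 120 N, or if a joint passes its speed limit or range.

## Robot

A 7-joint arm with a two-finger parallel gripper is mounted at the origin on a cart in front of the work surface, level with it; the furniture and walls round the work are solid. World frame = base frame: x ahead of the robot, y to its left, z up, the work surface at z = 0. Lengths are in m, angles in rad, forces in N, time in s.
With the tool pointing down it reaches from about 0.425 to 0.925 m from the base axis. Payload 6.8 kg.
Tool frame: the origin (TCP) lies on the centre line of the jaws, within the pads' length; the fingertips stand 14 mm ahead of it and the grasp point (between the pads) lies 5 mm behind it; y points along the fingers, x is the direction in which the jaws open and shut, and the axes are right-handed (so a half turn about y gives the same grasp; the last joint's range is limited). The gripper opens to 85 mm and grips with 20 to 120 N. Pads are 22 mm wide; open, the fingers measure 114 mm over their backs; the gripper's body (76 mm by 85 mm) begins 54 mm behind the grasp point. The pads swing forward as they close: fully open they stand 13 mm farther back than shut.
Start: joints at [-1.355, 0.477, 0.022, 1.555, -0.011, 1.109, -0.083], TCP at [0.215, 0.64, 0.245] pointing down, gripper open.
Joint ranges: [-2.96, 2.96], [-0.34, 2.1], [-1.41, 1.46], [0.24, 2.44], [-1.37, 4.51], [0.17, 1.92], [-2.96, 2.96]. Speed limits (rad/s): [2.39, 2.39, 3.14, 3.14, 3.14, 3.14, 3.14].

## Interface

Orientations are given as a rotation vector (axis times angle).
In Python, from bench import get_obs, vision, ticket gives the robot as it stands. The module is installed in compiled form; this text tells all that it offers.
- The arm moves only by the tool jog_arm, never from a script. Its argument "motion" is a list of rows, each an object of numbers: "gripper": the finger opening in mm, from 0 to 85.4; "tx", "ty", "tz": the shift along the tool's x, y, z in mm; "ax", "ay", "az": the turn, a rotation vector about the tool's x, y, z in rad. In form: [{"gripper": .., "tx": .., "ty": .., "tz": .., "ax": .., "ay": .., "az": ..}, ...]. A call has 1 to 12 rows; each row shifts and turns the commanded pose from where the row before left it, along the tool's axes as they then stand; what a row does not reach is not made up. A row lasts 1/10 s, in which the tool goes at most 50 mm and 8.59 degrees, less where a joint would pass 70% of its speed; a pose out of reach is approached as far as the arm can. A call is refused whole if a number of a shift passes 50 or a number of a turn 0.15, either way. A call with a gripper value outside its range is refused whole. The fingers move at their own pace and stop on an object; "newtons" is the grip in N (left out, the last holds). Time passes only in rows, so rows that do not move let the fingers close. It gives the time, the measured TCP pose, the force and the opening at its end, in the units of the state.
- get_obs(): the state, without advancing time (a new reading comes with each control period).
- vision.grab_frame(name): name is "side" or "top" or "wrist"; returns the picture (420x560x3 uint8, red, green, blue); there is no depth.
- vision.get_calibration(name): a dict with "camera_matrix" (3x3 intrinsics, pixels), "world_from_camera" (4x4, takes a point from camera to world coordinates). Camera axes: x right, y down, z forward; pixel columns grow to the right and rows downward; lengths in m; the calibration is good to about 2 mm. A picture is of the moment at which its call begins: read the wrist's pose just before it. get_calibration takes no time and is no camera call; for the wrist camera it gives the pose at the moment of the call.
- ticket.hand_in(): hands the job in, once; it reports no verdict.
The state is a dict: "clock": time; "joints": joint angles; "qvel": joint speeds; "tau": joint torques, N m; "tcp_pos": TCP position; "orientation": TCP orientation; "contact_force": force on the tool from outside, world axes, zero at the start; "moment": the same for the moment, N m; "grip_width": finger opening in m.
Only numpy, scipy, OpenCV 4.12 (cv2) and the standard library are available. Lean on these libraries where they do the work, as an engineer would, in place of code of your own. Each camera call takes 0.05 s, during which the arm holds its last target.

## Working session

There is one attempt and no reset: what is moved stays moved. The work goes in short steps, Python scripts to look and compute and a tool call to move; the robot and the scene stay as the last step left them, time stands still between calls to the robot, and variables do not carry over. Pictures are saved under pics/ and viewed, and the job is handed in when it is done.

Besides the shell and the picture viewer there is one more tool, called after "Emit:" as name([rows], argument=value, ...), one row to a line, values as JSON. jog_arm: Moves the arm, as the interface text tells. Its arguments: {"type":"object","properties":{"motion":{"type":"array"},"newtons":{"type":"number"}},"required":["motion"]}

```bash
mkdir -p pics; ls; python3 - <<'E'
from bench import get_obs, vision
import cv2
print(get_obs())
for n in("top","side"):
    im=vision.grab_frame(n); cv2.imwrite(f"pics/{n}0.png",im[:,:,::-1])
    c=vision.get_calibration(n); print(n,c)
E
```

```text
pics
{'clock': 0.0, 'joints': array([-1.35510384,  0.47781699,  0.02236625,  1.55641368, -0.01148598,
        1.1093111 , -0.08312731]), 'qvel': array([ 1.45105579e-03, -5.42661652e-05,  1.98484941e-04, -7.41741893e-04,
       -1.80514213e-03,  7.54492734e-04, -1.71492645e-03]), 'tau': array([ 2.47693833e-04, -5.96447468e+01,  1.60791434e+00, -2.81201237e+01,
        1.24399815e-02,  9.36288794e-03, -1.64868482e-05]), 'tcp_pos': array([0.21461579, 0.63939177, 0.24433084]), 'orientation': array([-1.34638705, -0.96645964,  0.96874443]), 'contact_force': array([ 0.50241467, -0.30392598, -0.26714227]), 'moment': array([ 0.00032708,  0.02317815, -0.03774007]), 'grip_width': 0.08569025529407281}
top {'camera_matrix': array([[429.53871324,   0.        , 273.70562251],
       [  0.        , 429.53871324, 204.60366919],
       [  0.        ,   0.        ,   1.        ]]), 'world_from_camera': array([[-0.02131036, -0.99800327,  0.05945871,  0.45766549],
       [-0.99974548,  0.02171261,  0.00612725,  0.03753214],
       [-0.00740601, -0.059313  , -0.99821196,  1.27723927],
       [ 0.        ,  0.        ,  0.        ,  1.        ]])}
side {'camera_matrix': array([[445.18119077,   0.        , 280.46018118],
       [  0.        , 445.18119077, 208.63420064],
       [  0.        ,   0.        ,   1.        ]]), 'world_from_camera': array([[ 0.99325788, -0.04282508,  0.1077256 ,  0.41234206],
       [-0.11575926, -0.41619347,  0.90187737, -1.0191662 ],
       [ 0.00621172, -0.90826703, -0.41834484,  0.53095255],
       [ 0.        ,  0.        ,  0.        ,  1.        ]])}
```

View pics/top0.png

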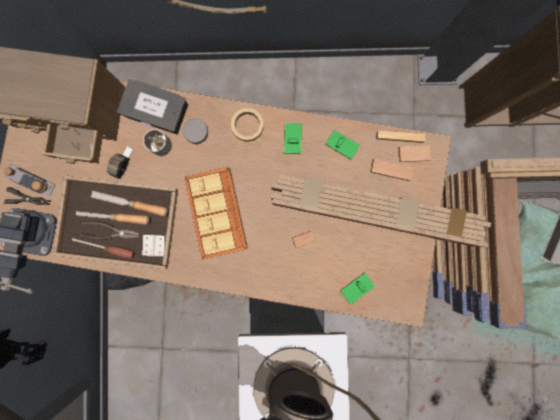

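View pics/side0.png

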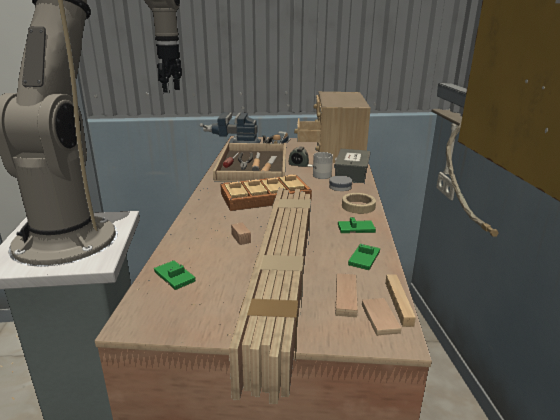

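```bash
python3 - <<'E'
from bench import get_obs
from scipy.spatial.transform import Rotation as R
print(R.from_rotvec(get_obs()['orientation']).as_matrix().round(3))
E
```

```text
[[ 0.318 -0.    -0.948]
 [ 0.948 -0.002  0.318]
 [-0.002 -1.    -0.   ]]
```

The top view shows the orange case centred near (215,212) with four pale covers, bars on the left. The green look-alikes are at (292,138), (342,145) and (357,288). The block is at (304,239), the tin at (195,130) and the tape roll at (247,124).

```bash
cat > h.py <<'E'
import numpy as np, cv2
from bench import vision,get_obs
def ray(n,uv,z):
    c=vision.get_calibration(n);K=c["camera_matrix"];T=c["world_from_camera"]
    d=T[:3,:3]@np.linalg.solve(K,[uv[0],uv[1],1]);o=T[:3,3]
    return o+d*(z-o[2])/d[2]
def proj(n,p,c=None):
    c=c or vision.get_calibration(n);K=c["camera_matrix"];T=c["world_from_camera"]
    q=K@(T[:3,:3].T@(np.array(p)-T[:3,3]));return q[:2]/q[2]
E
python3 - <<'E'
from h import *
im=cv2.imread("pics/top0.png")
hsv=cv2.cvtColor(im,cv2.COLOR_BGR2HSV)
for p in [(191,200),(240,215),(215,225),(205,183),(260,250)]: print(p,hsv[p[1],p[0]])
x0,y0,x1,y1=170,150,265,275
cv2.imwrite("pics/crop0.png",cv2.resize(im[y0:y1,x0:x1],None,fx=6,fy=6,interpolation=cv2.INTER_NEAREST)[:600,:570])
for n in ["side"]:
  s=cv2.imread("pics/side0.png");cv2.imwrite("pics/crops0.png",cv2.resize(s[165:215,210:320],None,fx=7,fy=7,interpolation=cv2.INTER_CUBIC))
E
```

```text
(191, 200) [ 12 158 189]
(240, 215) [ 12 107 148]
(215, 225) [ 22  89 236]
(205, 183) [ 19 100 232]
(260, 250) [ 14  84 192]
```

View pics/crop0.png

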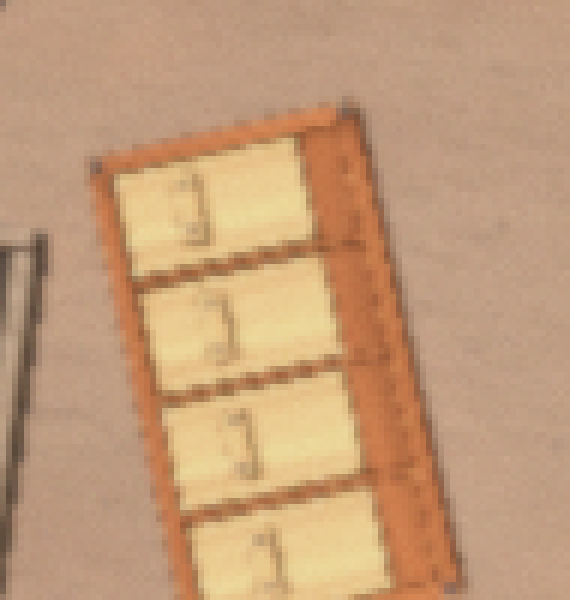

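View pics/crops0.png

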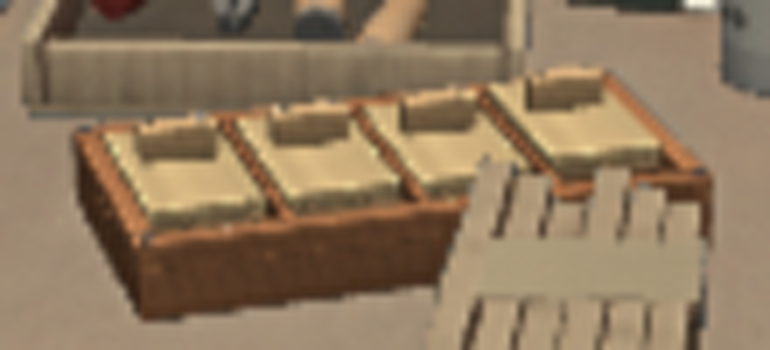

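The crops show the bays and covers clearly. There is free space on the right, and the bars sit at about +10 mm. Next I'll measure the pose.

```bash
python3 - <<'E'
from h import *
im=cv2.imread("pics/top0.png")
hsv=cv2.cvtColor(im,cv2.COLOR_BGR2HSV).astype(int)
roi=np.zeros(im.shape[:2],bool);roi[155:265,180:255]=1
H,S,V=[hsv[...,i] for i in range(3)]
cov=roi&(H>=16)&(H<=28)&(V>200)&(S>75)
case=roi&(((H<=13)&(S>120)))
both=cv2.morphologyEx(((cov|case)*255).astype(np.uint8),cv2.MORPH_CLOSE,np.ones((3,3)))
k=max(cv2.findContours(both,0,2)[0],key=cv2.contourArea)
b=cv2.boxPoints(cv2.minAreaRect(k))
P=np.array([ray("top",p,.035) for p in b])[:,:2]
print(b,P.round(4),[np.linalg.norm(P[i]-P[i-1]).round(4) for i in range(4)],P.mean(0))
m=cv2.morphologyEx((cov*255).astype(np.uint8),cv2.MORPH_CLOSE,np.ones((3,3)))
for k in cv2.findContours(m,0,2)[0]:
    if cv2.contourArea(k)<100: continue
    bb=cv2.boxPoints(cv2.minAreaRect(k));Q=np.array([ray("top",p,.035) for p in bb])[:,:2]
    e=[Q[i]-Q[i-1] for i in range(4)]; l=max(e,key=lambda v:np.linalg.norm(v)); print(Q.mean(0).round(4),[np.linalg.norm(v).round(4) for v in e[:2]],np.arctan2(-l[0],l[1]))
E
```

```text
[[183.40974 176.08484]
 [229.07762 166.15704]
 [247.11916 249.14801]
 [201.45128 259.0758 ]] [[0.6206 0.3064]
 [0.6467 0.1728]
 [0.4048 0.1245]
 [0.3791 0.2565]] [np.float64(0.2466), np.float64(0.1361), np.float64(0.2467), np.float64(0.1345)] [0.5128105 0.2150425]
[0.4821 0.2206] [np.float64(0.1656), np.float64(0.0903)] 1.7596840236948927
[0.5961 0.2431] [np.float64(0.0491), np.float64(0.0888)] -2.9311823194178186
```

Emit:
jog_arm([
  {"ay": 0.15, "gripper": 0},
  {"ay": 0.15, "gripper": 0},
  {"ay": 0.15, "gripper": 0},
  {"ay": 0.15, "gripper": 0},
  {"ay": 0.15, "gripper": 0},
  {"ay": 0.15, "gripper": 0},
  {"ay": 0.15, "gripper": 0},
  {"gripper": 0},
  {"gripper": 0},
], newtons=40)

```text
schema error: expected keys gripper, tx, ty, tz, ax, ay, az
```

```bash
cat >> h.py <<'E'
from scipy.spatial.transform import Rotation as R
YAW=0.198;C=np.array([0.5128,0.2150])
def c2w(x,y,z): # case mm -> world m
    c,s=np.cos(YAW),np.sin(YAW)
    return np.array([C[0]+(c*x-s*y)/1e3,C[1]+(s*x+c*y)/1e3,z/1e3])
def to(x,y,z): # tip target in case mm (z above bench); prints tool shift mm
    o=get_obs();M=R.from_rotvec(o['orientation']).as_matrix()
    tip=o['tcp_pos']+M[:,1]*.014
    print("tool shift mm",(1e3*M.T@(c2w(x,y,z)-tip)).round(1),"tip",tip.round(4),"yaw",np.arctan2(M[1,0],M[0,0]).round(4),"My",M[:,1].round(3),"F",o['contact_force'].round(2),"g",round(o['grip_width'],4),"t",round(o['clock'],2))
    c,s=np.cos(YAW),np.sin(YAW);d=(tip[:2]-C)*1e3
    print("tip in case",round(c*d[0]+s*d[1],1),round(-s*d[0]+c*d[1],1),round(tip[2]*1e3,1))
E
python3 -c "
from h import *
to(-87,41,100)"
```

```text
tool shift mm [-315.1  131.  -321.8] tip [0.2146 0.6394 0.2304] yaw 1.247 My [-0.    -0.002 -1.   ] F [0.25 0.28 0.18] g 0.0856 t 0.1
tip in case -208.9 474.8 230.4
```

Emit:
jog_arm([
  {"gripper": 0, "tx": 0, "ty": 0, "tz": 0, "ax": 0, "ay": 0.15, "az": 0},
  {"gripper": 0, "tx": 0, "ty": 0, "tz": 0, "ax": 0, "ay": 0.15, "az": 0},
  {"gripper": 0, "tx": 0, "ty": 0, "tz": 0, "ax": 0, "ay": 0.15, "az": 0},
  {"gripper": 0, "tx": 0, "ty": 0, "tz": 0, "ax": 0, "ay": 0.15, "az": 0},
  {"gripper": 0, "tx": 0, "ty": 0, "tz": 0, "ax": 0, "ay": 0.15, "az": 0},
  {"gripper": 0, "tx": 0, "ty": 0, "tz": 0, "ax": 0, "ay": 0.15, "az": 0},
  {"gripper": 0, "tx": 0, "ty": 0, "tz": 0, "ax": 0, "ay": 0.15, "az": 0},
  {"gripper": 0, "tx": 0, "ty": 0, "tz": 0, "ax": 0, "ay": 0, "az": 0},
  {"gripper": 0, "tx": 0, "ty": 0, "tz": 0, "ax": 0, "ay": 0, "az": 0},
], newtons=40)

```text
clock: 1.0
tcp_pos: [0.2145, 0.6398, 0.2449]
orientation: [-1.566, -0.158, 0.158]
contact_force: [0.2, 0.2, -0.5]
grip_width: 0.0002
```

```bash
python3 -c "
from h import *
to(-87,41,100)"
```

```text
tool shift mm [ 120.5  131.2 -434.5] tip [0.2145 0.6398 0.2309] yaw 0.2012 My [ 0.    -0.001 -1.   ] F [ 0.19  0.21 -0.51] g 0.0002 t 1.0
tip in case -208.9 475.2 230.9
```

Emit:
jog_arm([
  {"gripper": 0, "tx": 11, "ty": 0, "tz": -39.5, "ax": 0, "ay": 0, "az": 0},
  {"gripper": 0, "tx": 11, "ty": 0, "tz": -39.5, "ax": 0, "ay": 0, "az": 0},
  {"gripper": 0, "tx": 11, "ty": 0, "tz": -39.5, "ax": 0, "ay": 0, "az": 0},
  {"gripper": 0, "tx": 11, "ty": 0, "tz": -39.5, "ax": 0, "ay": 0, "az": 0},
  {"gripper": 0, "tx": 11, "ty": 10, "tz": -39.5, "ax": 0, "ay": 0, "az": 0},
  {"gripper": 0, "tx": 11, "ty": 10, "tz": -39.5, "ax": 0, "ay": 0, "az": 0},
  {"gripper": 0, "tx": 11, "ty": 10, "tz": -39.5, "ax": 0, "ay": 0, "az": 0},
  {"gripper": 0, "tx": 11, "ty": 20, "tz": -39.5, "ax": 0, "ay": 0, "az": 0},
  {"gripper": 0, "tx": 11, "ty": 20, "tz": -39.5, "ax": 0, "ay": 0, "az": 0},
  {"gripper": 0, "tx": 11, "ty": 20, "tz": -39.5, "ax": 0, "ay": 0, "az": 0},
  {"gripper": 0, "tx": 10.5, "ty": 20, "tz": -39.5, "ax": 0, "ay": 0, "az": 0},
  {"gripper": 0, "tx": 0, "ty": 10, "tz": 0, "ax": 0, "ay": 0, "az": 0},
])

```text
clock: 2.2
tcp_pos: [0.4195, 0.2312, 0.1241]
orientation: [-1.569, -0.15, 0.151]
contact_force: [0.6, 0.8, 0.2]
grip_width: -0.0002
```

```bash
python3 -c "
from h import *
to(-87,41,60)
n='wrist';im=vision.grab_frame(n);cv2.imwrite('pics/w1.png',im[:,:,::-1])
im=vision.grab_frame('top');cv2.imwrite('pics/t1.png',cv2.resize(im[130:290,150:290,::-1],None,fx=3.5,fy=3.5))
"
```

```text
tool shift mm [ 1.3 50.1  6.9] tip [0.4195 0.2312 0.1101] yaw 0.1917 My [-0.001 -0.003 -1.   ] F [0.6  0.79 0.16] g -0.0002 t 2.2
tip in case -88.3 34.2 110.1
```

View pics/w1.png

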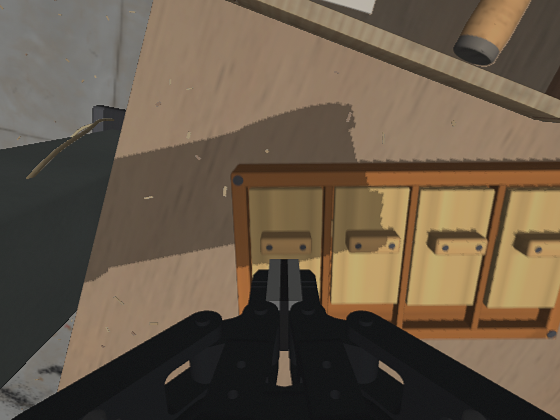

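View pics/t1.png

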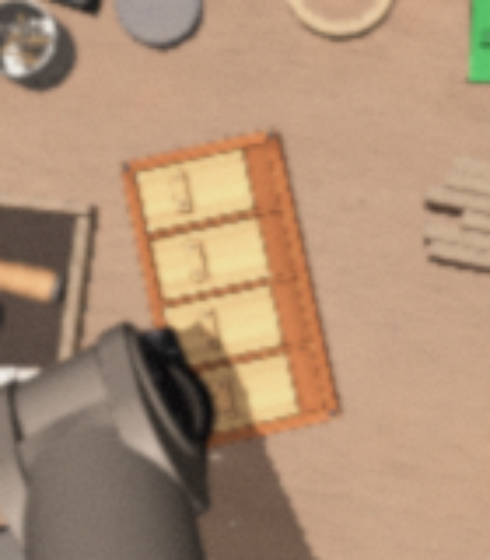

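The wrist view shows case corners near (232,165). The fingers are shut above cover 1, just in front of its bar at (285,242). I'll check the pose against this sharper view.

```bash
python3 - <<'E'
from h import *
to(-87,41,60)
n='wrist'
c=vision.get_calibration(n)
for p in [(-123.5,67,35),(123.5,67,35),(-87,20,51),(-29,20,51),(29,20,51),(-113.5,57,35)]: print(p,proj(n,c2w(*p)).round(1))
im=cv2.imread('pics/w1.png')
for p in [(-123.5,67,35),(-113.5,57,35),(-87,20,51),(-29,20,51),(29,20,51),(-87,55,35),(-29,55,35),(29,55,35)]:
    u=proj(n,c2w(*p));cv2.circle(im,tuple(int(round(v)) for v in u),2,(255,0,0),-1)
cv2.imwrite('pics/w1b.png',cv2.resize(im[150:350,220:560],None,fx=2.3,fy=2.3))
E
```

```text
tool shift mm [ 2.4 50.2  1.7] tip [0.4176 0.2361 0.1102] yaw 0.1969 My [-0.002 -0.002 -1.   ] F [-0.18  0.15 -0.  ] g 0.0003 t 2.3
tip in case -89.2 39.4 110.2
(-123.5, 67, 35) [233.6 183.8]
(123.5, 67, 35) [607.8 183.6]
(-87, 20, 51) [288.8 259. ]
(-29, 20, 51) [376.8 259. ]
(29, 20, 51) [465. 259.]
(-113.5, 57, 35) [249.2 198.3]
```

View pics/w1b.png

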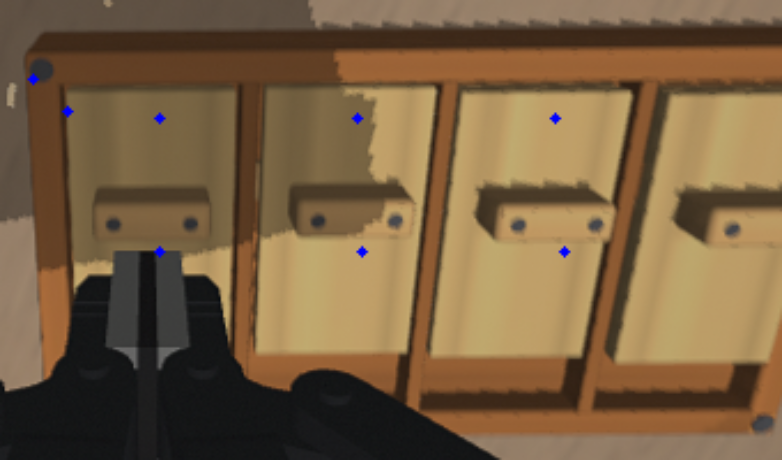

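```bash
python3 - <<'E'
from h import *
n='wrist'
im=vision.grab_frame(n)[:,:,::-1].copy()
vision.grab_frame(n);
to(-87,41,60)
cv2.imwrite('pics/w2raw.png',im)
for p in [(-123.5,67,35),(-113.5,57,35),(-87,20,51),(-29,20,51),(29,20,51),(-87,55,35),(-29,55,35),(29,55,35),(-123.5,-67,35),(123.5,-67,35)]:
    u=proj(n,c2w(*p));cv2.circle(im,tuple(int(round(v)) for v in u),2,(255,0,0),-1)
cv2.imwrite('pics/w2.png',cv2.resize(im[150:350,220:560],None,fx=2.3,fy=2.3))
E
```

```text
tool shift mm [ 1.5 51.6 -0.9] tip [0.4178 0.2386 0.1116] yaw 0.1998 My [-0.     0.001 -1.   ] F [ 0.52  0.09 -0.22] g 0.0 t 2.4
tip in case -88.5 41.8 111.6
```

View pics/w2.png

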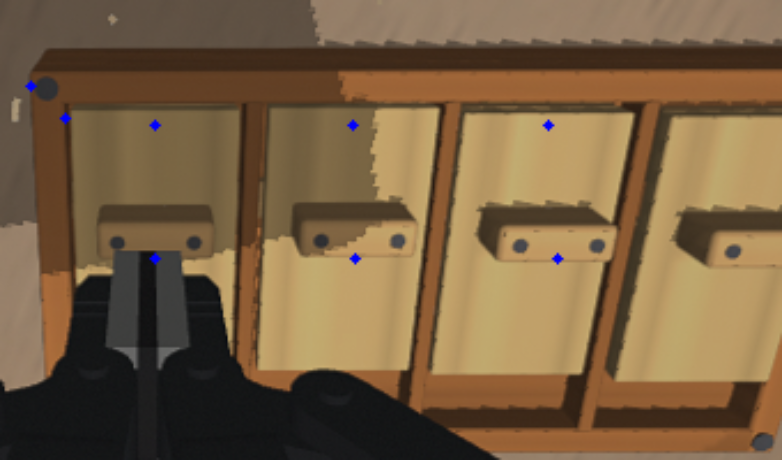

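```bash
python3 - <<'E'
from h import *
n='wrist'
to(-87,41,60)
c=vision.get_calibration(n)
im=vision.grab_frame(n)[:,:,::-1].copy()
to(-87,41,60)
cv2.imwrite('pics/w3raw.png',im)
for p in [(-123.5,67,35),(-113.5,57,35),(-87,20,51),(-29,20,51),(29,20,51),(-87,55,35),(-29,55,35),(29,55,35),(-123.5,-67,35),(123.5,-67,35)]:
    u=proj(n,c2w(*p),c);cv2.circle(im,tuple(int(round(v)) for v in u),2,(255,0,0),-1)
cv2.imwrite('pics/w3.png',cv2.resize(im[150:350,220:560],None,fx=2.3,fy=2.3))
E
```

```text
tool shift mm [ 1.5 51.6 -0.9] tip [0.4178 0.2386 0.1116] yaw 0.1998 My [-0.     0.001 -1.   ] F [ 0.52  0.09 -0.22] g 0.0 t 2.4
tip in case -88.5 41.8 111.6
tool shift mm [ 1.3 51.9 -1.4] tip [0.4178 0.2391 0.1119] yaw 0.2003 My [ 0.001  0.001 -1.   ] F [ 0.13  0.1  -0.32] g -0.0002 t 2.45
tip in case -88.4 42.3 111.9
```

View pics/w3.png

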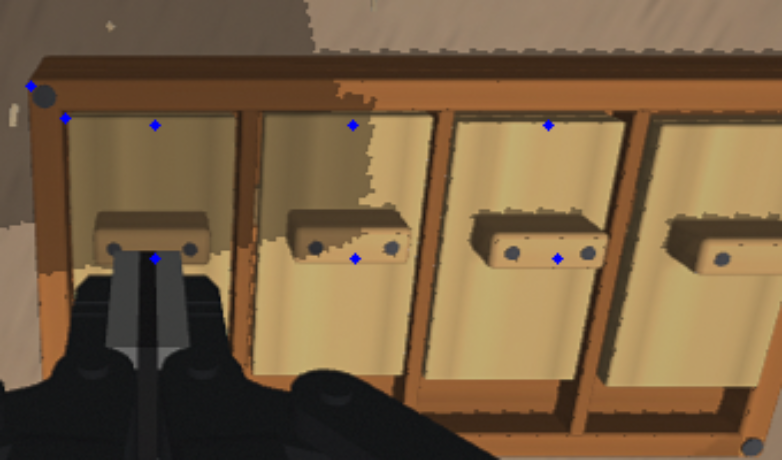

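Emit:
jog_arm([
  {"gripper": 0, "tx": 0, "ty": 20, "tz": 0, "ax": 0, "ay": 0, "az": 0},
  {"gripper": 0, "tx": 0, "ty": 20, "tz": 0, "ax": 0, "ay": 0, "az": 0},
  {"gripper": 0, "tx": 0, "ty": 20, "tz": 0, "ax": 0, "ay": 0, "az": 0},
  {"gripper": 0, "tx": 0, "ty": 8, "tz": 0, "ax": 0, "ay": 0, "az": 0},
  {"gripper": 0, "tx": 0, "ty": 0, "tz": 0, "ax": 0, "ay": 0, "az": 0},
  {"gripper": 0, "tx": 0, "ty": 0, "tz": 0, "ax": 0, "ay": 0, "az": 0},
  {"gripper": 0, "tx": 0, "ty": 0, "tz": 0, "ax": 0, "ay": 0, "az": 0},
])

```text
clock: 3.15
tcp_pos: [0.4185, 0.2381, 0.0583]
orientation: [-1.564, -0.156, 0.154]
contact_force: [0.4, -0.4, 1.0]
grip_width: 0.0001
```

```bash
cat > look.py <<'E'
from h import *
import sys
n='wrist'
to(-87,41,39)
im=vision.grab_frame(n)[:,:,::-1].copy()
cv2.imwrite(f'pics/{sys.argv[1]}.png',im)
if len(sys.argv)>2:
    s=vision.grab_frame('side')[:,:,::-1];cv2.imwrite(f'pics/{sys.argv[1]}s.png',cv2.resize(s[150:220,205:325],None,fx=6,fy=6,interpolation=cv2.INTER_CUBIC))
E
python3 look.py w4 s
```

```text
tool shift mm [ 0.9  5.3 -0.2] tip [0.4185 0.2381 0.0443] yaw 0.1975 My [ 0.001  0.001 -1.   ] F [ 0.44 -0.42  1.03] g 0.0001 t 3.15
tip in case -87.9 41.2 44.3
```

View pics/w4.png

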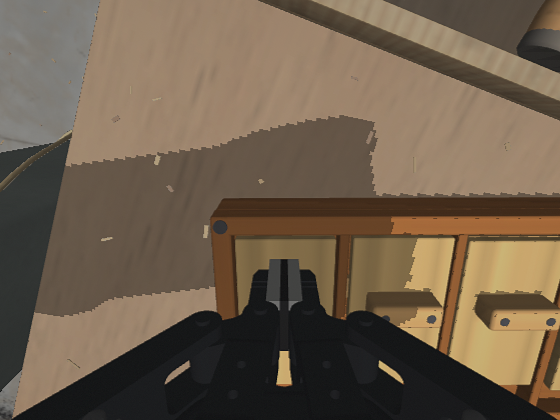

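View pics/w4s.png

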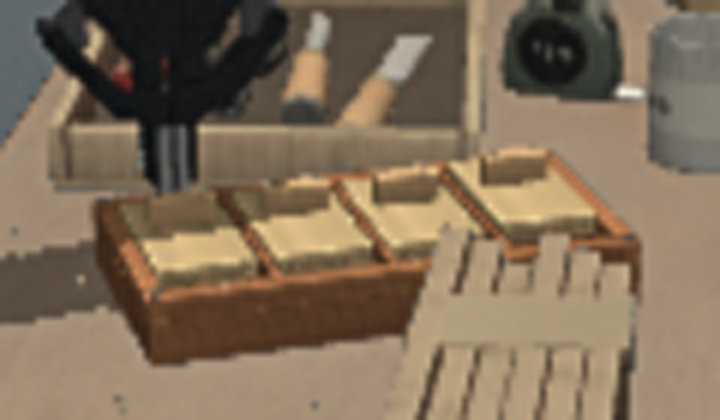

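Emit:
jog_arm([
  {"gripper": 0, "tx": 0, "ty": 2, "tz": 0, "ax": 0, "ay": 0, "az": 0},
  {"gripper": 0, "tx": 0, "ty": 2, "tz": 0, "ax": 0, "ay": 0, "az": 0},
  {"gripper": 0, "tx": 0, "ty": 2, "tz": 0, "ax": 0, "ay": 0, "az": 0},
  {"gripper": 0, "tx": 0, "ty": 1, "tz": 0, "ax": 0, "ay": 0, "az": 0},
  {"gripper": 0, "tx": 0, "ty": 0, "tz": 0, "ax": 0, "ay": 0, "az": 0},
  {"gripper": 0, "tx": 0, "ty": 0, "tz": 0, "ax": 0, "ay": 0, "az": 0},
])

```text
clock: 3.85
tcp_pos: [0.418, 0.2373, 0.0502]
orientation: [-1.565, -0.154, 0.155]
contact_force: [1.3, 0.1, -1.2]
grip_width: -0.0001
```

Emit:
jog_arm([
  {"gripper": 0, "tx": 0, "ty": 1, "tz": 0, "ax": 0, "ay": 0, "az": 0},
  {"gripper": 0, "tx": 0, "ty": 0.5, "tz": 0, "ax": 0, "ay": 0, "az": 0},
  {"gripper": 0, "tx": 0, "ty": 0.5, "tz": 0, "ax": 0, "ay": 0, "az": 0},
  {"gripper": 0, "tx": 0, "ty": 0, "tz": 0, "ax": 0, "ay": 0, "az": 0},
])

```text
clock: 4.25
tcp_pos: [0.4181, 0.2375, 0.0491]
orientation: [-1.565, -0.154, 0.154]
contact_force: [-3.5, -1.5, 11.3]
grip_width: -0.0
```

```bash
python3 look.py w5 s
```

```text
tool shift mm [ 1.5 -3.9  0.3] tip [0.4181 0.2375 0.0351] yaw 0.1967 My [-0.     0.001 -1.   ] F [-3.46 -1.53 11.31] g -0.0 t 4.25
tip in case -88.5 40.7 35.1
```

View pics/w5s.png

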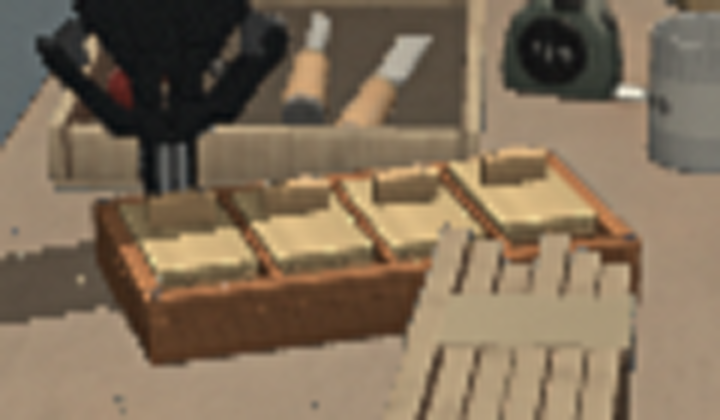

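Cover 1 sits firm: contact at 35 mm with 11 N, and the right end didn't move. On to cover 2.

Emit:
jog_arm([
  {"gripper": 0, "tx": 0, "ty": -8, "tz": 0, "ax": 0, "ay": 0, "az": 0},
  {"gripper": 0, "tx": 0, "ty": -8, "tz": 0, "ax": 0, "ay": 0, "az": 0},
  {"gripper": 0, "tx": 19.5, "ty": 0, "tz": 0, "ax": 0, "ay": 0, "az": 0},
  {"gripper": 0, "tx": 19.5, "ty": 0, "tz": 0, "ax": 0, "ay": 0, "az": 0},
  {"gripper": 0, "tx": 19.5, "ty": 0, "tz": 0, "ax": 0, "ay": 0, "az": 0},
  {"gripper": 0, "tx": 0, "ty": 5, "tz": 0, "ax": 0, "ay": 0, "az": 0},
  {"gripper": 0, "tx": 0, "ty": 0, "tz": 0, "ax": 0, "ay": 0, "az": 0},
  {"gripper": 0, "tx": 0, "ty": 0, "tz": 0, "ax": 0, "ay": 0, "az": 0},
  {"gripper": 0, "tx": 0, "ty": 0, "tz": 0, "ax": 0, "ay": 0, "az": 0},
])

```text
clock: 5.25
tcp_pos: [0.4743, 0.2487, 0.0592]
orientation: [-1.565, -0.154, 0.156]
contact_force: [-0.9, -0.5, -0.6]
grip_width: -0.0
```

```bash
python3 -c "
from h import *
to(-29.5,41,39)"
```

```text
tool shift mm [1.7 6.2 0.4] tip [0.4743 0.2487 0.0452] yaw 0.1973 My [-0.001 -0.    -1.   ] F [-0.93 -0.52 -0.6 ] g -0.0 t 5.25
tip in case -31.1 40.6 45.2
```

Emit:
jog_arm([
  {"gripper": 0, "tx": 1, "ty": 2, "tz": 0, "ax": 0, "ay": 0, "az": 0},
  {"gripper": 0, "tx": 0, "ty": 2, "tz": 0, "ax": 0, "ay": 0, "az": 0},
  {"gripper": 0, "tx": 0, "ty": 2, "tz": 0, "ax": 0, "ay": 0, "az": 0},
  {"gripper": 0, "tx": 0, "ty": 1.5, "tz": 0, "ax": 0, "ay": 0, "az": 0},
  {"gripper": 0, "tx": 0, "ty": 0, "tz": 0, "ax": 0, "ay": 0, "az": 0},
  {"gripper": 0, "tx": 0, "ty": 0, "tz": 0, "ax": 0, "ay": 0, "az": 0},
])

```text
clock: 5.85
tcp_pos: [0.4763, 0.249, 0.0517]
orientation: [-1.565, -0.155, 0.155]
contact_force: [0.5, 0.2, -0.9]
grip_width: -0.0
```

Tip at 37.7 mm with no contact, so I'll go lower.

Emit:
jog_arm([
  {"gripper": 0, "tx": 0, "ty": 2, "tz": 0, "ax": 0, "ay": 0, "az": 0},
  {"gripper": 0, "tx": 0, "ty": 1, "tz": 0, "ax": 0, "ay": 0, "az": 0},
  {"gripper": 0, "tx": 0, "ty": 0.5, "tz": 0, "ax": 0, "ay": 0, "az": 0},
  {"gripper": 0, "tx": 0, "ty": 0, "tz": 0, "ax": 0, "ay": 0, "az": 0},
  {"gripper": 0, "tx": 0, "ty": 0, "tz": 0, "ax": 0, "ay": 0, "az": 0},
])

```text
clock: 6.35
tcp_pos: [0.4764, 0.2491, 0.0491]
orientation: [-1.565, -0.154, 0.155]
contact_force: [-2.4, -1.3, 9.9]
grip_width: -0.0001
```

```bash
python3 look.py w6 s
```

```text
tool shift mm [-58.   -3.9   0.3] tip [0.4764 0.2491 0.0351] yaw 0.1968 My [-0.     0.001 -1.   ] F [-2.35 -1.27  9.88] g -0.0001 t 6.35
tip in case -29.0 40.6 35.1
```

View pics/w6s.png

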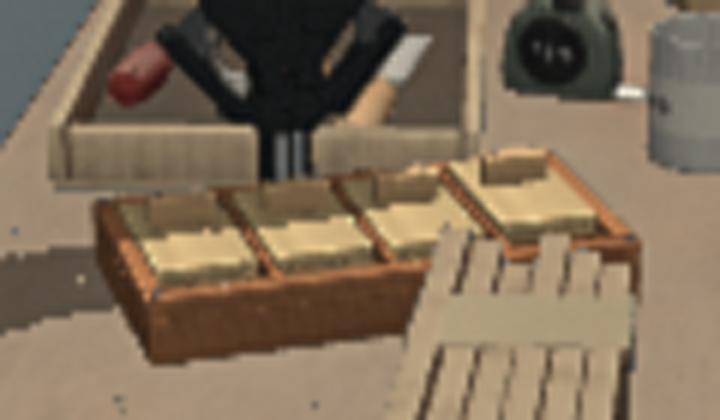

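View pics/w6.png

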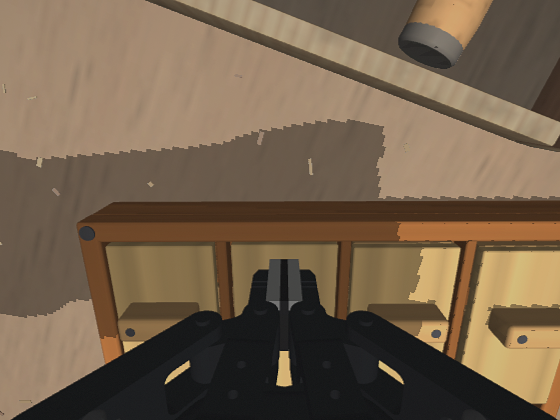

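Cover 2 also sits firm: contact at 35.1 mm with 10 N, and no tilt in the side view. On to cover 3.

Emit:
jog_arm([
  {"gripper": 0, "tx": 0, "ty": -8, "tz": 0, "ax": 0, "ay": 0, "az": 0},
  {"gripper": 0, "tx": 0, "ty": -8, "tz": 0, "ax": 0, "ay": 0, "az": 0},
  {"gripper": 0, "tx": 19.5, "ty": 0, "tz": 0, "ax": 0, "ay": 0, "az": 0},
  {"gripper": 0, "tx": 19.5, "ty": 0, "tz": 0, "ax": 0, "ay": 0, "az": 0},
  {"gripper": 0, "tx": 19.5, "ty": 0, "tz": 0, "ax": 0, "ay": 0, "az": 0},
  {"gripper": 0, "tx": 0, "ty": 5, "tz": 0, "ax": 0, "ay": 0, "az": 0},
  {"gripper": 0, "tx": 0, "ty": 0, "tz": 0, "ax": 0, "ay": 0, "az": 0},
  {"gripper": 0, "tx": 0, "ty": 0, "tz": 0, "ax": 0, "ay": 0, "az": 0},
  {"gripper": 0, "tx": 0, "ty": 0, "tz": 0, "ax": 0, "ay": 0, "az": 0},
])

```text
clock: 7.35
tcp_pos: [0.5327, 0.2604, 0.0592]
orientation: [-1.565, -0.154, 0.156]
contact_force: [0.5, 0.1, 0.1]
grip_width: 0.0001
```

```bash
python3 -c "
from h import *
to(29,41,39)"
```

```text
tool shift mm [0.6 6.2 0.4] tip [0.5327 0.2604 0.0452] yaw 0.1974 My [-0.001 -0.    -1.   ] F [0.45 0.07 0.08] g 0.0001 t 7.35
tip in case 28.4 40.6 45.2
```

Emit:
jog_arm([
  {"gripper": 0, "tx": 0, "ty": 2, "tz": 0, "ax": 0, "ay": 0, "az": 0},
  {"gripper": 0, "tx": 0, "ty": 2, "tz": 0, "ax": 0, "ay": 0, "az": 0},
  {"gripper": 0, "tx": 0, "ty": 2, "tz": 0, "ax": 0, "ay": 0, "az": 0},
  {"gripper": 0, "tx": 0, "ty": 1.5, "tz": 0, "ax": 0, "ay": 0, "az": 0},
  {"gripper": 0, "tx": 0, "ty": 0, "tz": 0, "ax": 0, "ay": 0, "az": 0},
  {"gripper": 0, "tx": 0, "ty": 0, "tz": 0, "ax": 0, "ay": 0, "az": 0},
])

```text
clock: 7.95
tcp_pos: [0.5337, 0.2605, 0.0517]
orientation: [-1.565, -0.155, 0.155]
contact_force: [-0.5, 0.4, -0.3]
grip_width: -0.0001
```

Emit:
jog_arm([
  {"gripper": 0, "tx": 0, "ty": 2, "tz": 0, "ax": 0, "ay": 0, "az": 0},
  {"gripper": 0, "tx": 0, "ty": 1, "tz": 0, "ax": 0, "ay": 0, "az": 0},
  {"gripper": 0, "tx": 0, "ty": 0.5, "tz": 0, "ax": 0, "ay": 0, "az": 0},
  {"gripper": 0, "tx": 0, "ty": 0, "tz": 0, "ax": 0, "ay": 0, "az": 0},
  {"gripper": 0, "tx": 0, "ty": 0, "tz": 0, "ax": 0, "ay": 0, "az": 0},
])

```text
clock: 8.45
tcp_pos: [0.5338, 0.2606, 0.0491]
orientation: [-1.565, -0.155, 0.154]
contact_force: [-3.0, -0.5, 9.2]
grip_width: -0.0002
```

```bash
python3 look.py w7 s
```

```text
tool shift mm [-116.6   -3.9    0.3] tip [0.5338 0.2606 0.0351] yaw 0.1968 My [-0.  0. -1.] F [-3.   -0.53  9.23] g -0.0002 t 8.45
tip in case 29.6 40.6 35.1
```

View pics/w7s.png

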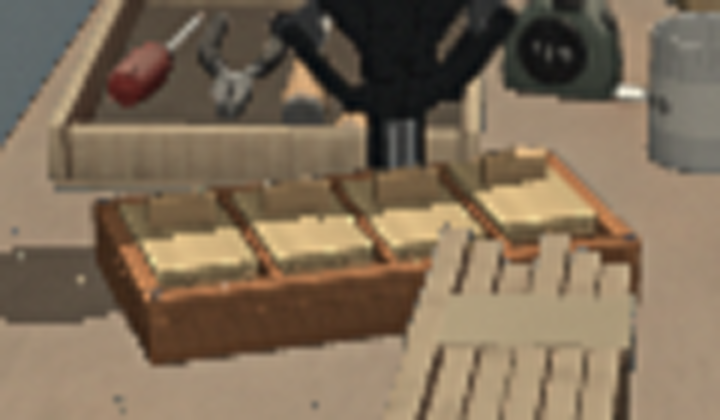

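View pics/w7.png

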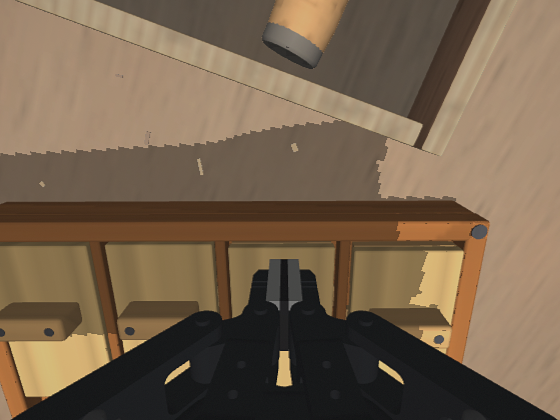

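Cover 3 is firm too (35.1 mm, 9 N). On to cover 4, where I expect contact at about 39 mm.

Emit:
jog_arm([
  {"gripper": 0, "tx": 0, "ty": -8, "tz": 0, "ax": 0, "ay": 0, "az": 0},
  {"gripper": 0, "tx": 0, "ty": -8, "tz": 0, "ax": 0, "ay": 0, "az": 0},
  {"gripper": 0, "tx": 19, "ty": 0, "tz": 0, "ax": 0, "ay": 0, "az": 0},
  {"gripper": 0, "tx": 19, "ty": 0, "tz": 0, "ax": 0, "ay": 0, "az": 0},
  {"gripper": 0, "tx": 19.5, "ty": 0, "tz": 0, "ax": 0, "ay": 0, "az": 0},
  {"gripper": 0, "tx": 0, "ty": 5, "tz": 0, "ax": 0, "ay": 0, "az": 0},
  {"gripper": 0, "tx": 0, "ty": 0, "tz": 0, "ax": 0, "ay": 0, "az": 0},
  {"gripper": 0, "tx": 0, "ty": 0, "tz": 0, "ax": 0, "ay": 0, "az": 0},
  {"gripper": 0, "tx": 0, "ty": 0, "tz": 0, "ax": 0, "ay": 0, "az": 0},
])

```text
clock: 9.45
tcp_pos: [0.5891, 0.2717, 0.0593]
orientation: [-1.565, -0.154, 0.156]
contact_force: [0.7, 0.3, 0.3]
grip_width: -0.0
```

Emit:
jog_arm([
  {"gripper": 0, "tx": 0, "ty": 2, "tz": 0, "ax": 0, "ay": 0, "az": 0},
  {"gripper": 0, "tx": 0, "ty": 2, "tz": 0, "ax": 0, "ay": 0, "az": 0},
  {"gripper": 0, "tx": 0, "ty": 2, "tz": 0, "ax": 0, "ay": 0, "az": 0},
  {"gripper": 0, "tx": 0, "ty": 1, "tz": 0, "ax": 0, "ay": 0, "az": 0},
  {"gripper": 0, "tx": 0, "ty": 0, "tz": 0, "ax": 0, "ay": 0, "az": 0},
  {"gripper": 0, "tx": 0, "ty": 0, "tz": 0, "ax": 0, "ay": 0, "az": 0},
])

```text
clock: 10.05
tcp_pos: [0.5899, 0.272, 0.0523]
orientation: [-1.565, -0.155, 0.155]
contact_force: [-2.0, 0.9, 1.4]
grip_width: -0.0004
```

```bash
python3 look.py w8 s
```

```text
tool shift mm [-1.738e+02 -6.000e-01  1.000e-01] tip [0.5899 0.272  0.0383] yaw 0.1972 My [-0.  0. -1.] F [-2.01  0.93  1.42] g -0.0004 t 10.05
tip in case 86.8 40.8 38.3
```

View pics/w8s.png

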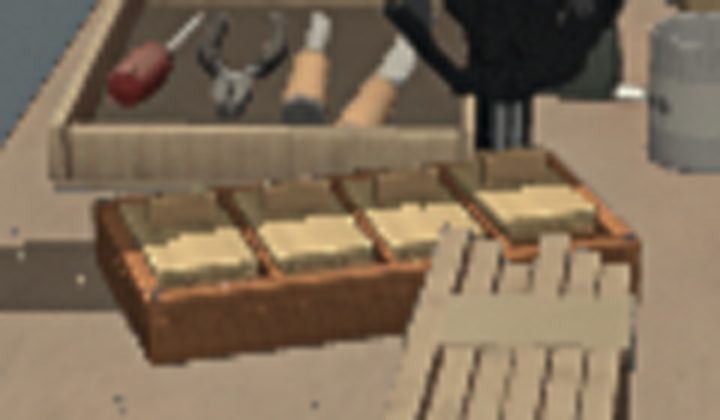

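View pics/w8.png

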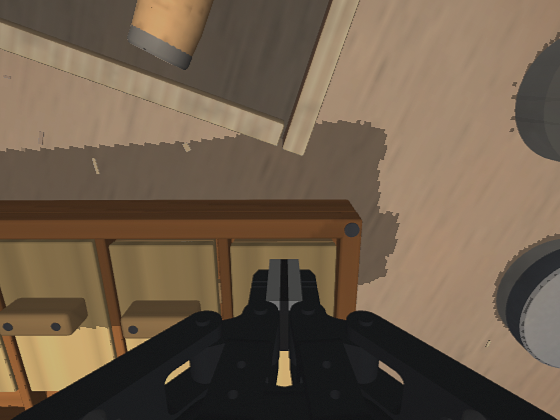

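Contact at 38.3 mm with a light 1.4 N. I'll press further to see whether it tips.

Emit:
jog_arm([
  {"gripper": 0, "tx": 0, "ty": 1, "tz": 0, "ax": 0, "ay": 0, "az": 0},
  {"gripper": 0, "tx": 0, "ty": 1, "tz": 0, "ax": 0, "ay": 0, "az": 0},
  {"gripper": 0, "tx": 0, "ty": 0.5, "tz": 0, "ax": 0, "ay": 0, "az": 0},
  {"gripper": 0, "tx": 0, "ty": 0, "tz": 0, "ax": 0, "ay": 0, "az": 0},
  {"gripper": 0, "tx": 0, "ty": 0, "tz": 0, "ax": 0, "ay": 0, "az": 0},
])

```text
clock: 10.65
tcp_pos: [0.5903, 0.2721, 0.0511]
orientation: [-1.564, -0.155, 0.154]
contact_force: [-3.5, -0.3, 11.4]
grip_width: 0.0
```

```bash
python3 look.py w9 s
```

```text
tool shift mm [-174.2   -2.     0. ] tip [0.5903 0.2722 0.0371] yaw 0.1969 My [ 0.     0.001 -1.   ] F [-3.46 -0.25 11.39] g 0.0 t 10.65
tip in case 87.2 40.8 37.1
```

View pics/w9s.png

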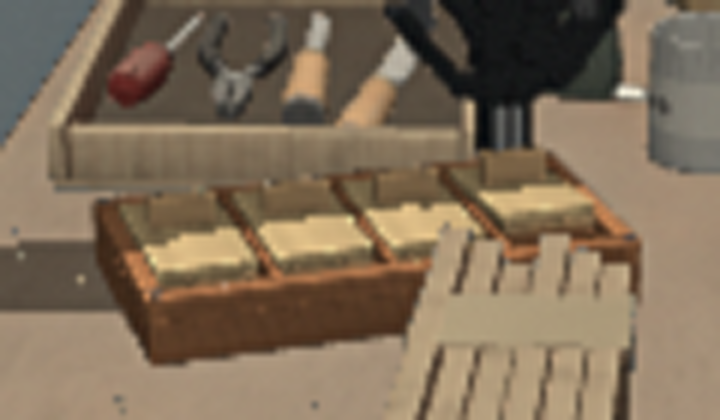

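Emit:
jog_arm([
  {"gripper": 0, "tx": 0, "ty": -4, "tz": 0, "ax": 0, "ay": 0, "az": 0},
  {"gripper": 0, "tx": 0, "ty": -5, "tz": 0, "ax": 0, "ay": 0, "az": 0},
  {"gripper": 0, "tx": 0, "ty": 0, "tz": 0, "ax": 0, "ay": 0, "az": 0},
  {"gripper": 0, "tx": 0, "ty": 0, "tz": 0, "ax": 0, "ay": 0, "az": 0},
  {"gripper": 0, "tx": 0, "ty": 0, "tz": 0, "ax": 0, "ay": 0, "az": 0},
])

```text
clock: 11.25
tcp_pos: [0.5899, 0.2716, 0.0585]
orientation: [-1.566, -0.154, 0.155]
contact_force: [-0.2, 0.2, 0.3]
grip_width: 0.0
```

```bash
python3 look.py w10 s; python3 -c "
import cv2,numpy as np
a=[cv2.imread(f'pics/w{i}s.png')[150:260,440:620] for i in (7,9,10)]
cv2.imwrite('pics/cmp1.png',cv2.resize(np.vstack(a),None,fx=1.8,fy=1.8))"
```

```text
tool shift mm [-173.8    5.6    0.5] tip [0.5899 0.2716 0.0445] yaw 0.1969 My [-0. -0. -1.] F [-0.19  0.19  0.25] g 0.0 t 11.25
tip in case 86.8 40.3 44.5
```

View pics/cmp1.png

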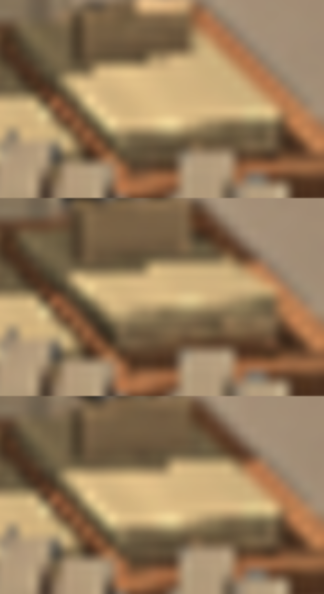

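The middle frame (pressed) shows cover 4's right end raised. The bottom frame (released) shows it level again, so cover 4 is the rocker. Now I'll push its bar to the right.

Emit:
jog_arm([
  {"gripper": 0, "tx": 0, "ty": 0, "tz": -2, "ax": 0, "ay": 0, "az": 0},
  {"gripper": 0, "tx": 0, "ty": 0, "tz": -2, "ax": 0, "ay": 0, "az": 0},
  {"gripper": 0, "tx": 0, "ty": 0, "tz": -2, "ax": 0, "ay": 0, "az": 0},
  {"gripper": 0, "tx": 0, "ty": 0, "tz": -2, "ax": 0, "ay": 0, "az": 0},
  {"gripper": 0, "tx": 0, "ty": 0, "tz": -1, "ax": 0, "ay": 0, "az": 0},
  {"gripper": 0, "tx": 0, "ty": 0, "tz": 0, "ax": 0, "ay": 0, "az": 0},
])

```text
clock: 11.95
tcp_pos: [0.592, 0.2627, 0.0589]
orientation: [-1.565, -0.155, 0.154]
contact_force: [0.2, 1.6, 1.0]
grip_width: -0.0006
```

```bash
python3 look.py w11 s
```

```text
tool shift mm [-174.1    5.8    9.6] tip [0.592  0.2627 0.0449] yaw 0.1966 My [ 0. -0. -1.] F [0.21 1.57 1.  ] g -0.0006 t 11.95
tip in case 87.1 31.2 44.9
```

View pics/w11s.png

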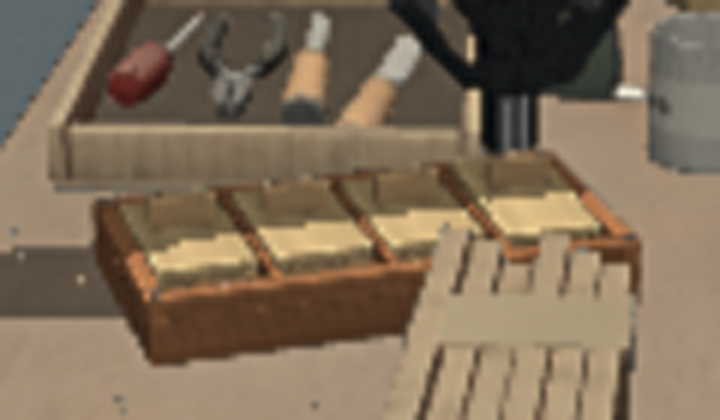

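View pics/w11.png

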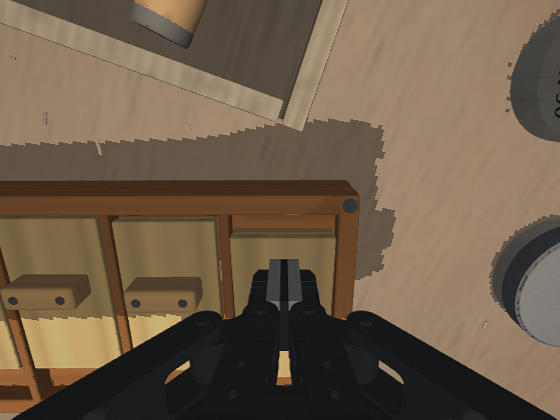

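Cover 4 is sliding. There is now a gap at its left wall, rows 217 to 235. I'll keep pushing.

Emit:
jog_arm([
  {"gripper": 0, "tx": 0, "ty": 0, "tz": -1, "ax": 0, "ay": 0, "az": 0},
  {"gripper": 0, "tx": 0, "ty": 0, "tz": -1, "ax": 0, "ay": 0, "az": 0},
  {"gripper": 0, "tx": 0, "ty": 0, "tz": -1, "ax": 0, "ay": 0, "az": 0},
  {"gripper": 0, "tx": 0, "ty": 0, "tz": -1, "ax": 0, "ay": 0, "az": 0},
  {"gripper": 0, "tx": 0, "ty": 0, "tz": 0, "ax": 0, "ay": 0, "az": 0},
  {"gripper": 0, "tx": 0, "ty": 0, "tz": 0, "ax": 0, "ay": 0, "az": 0},
])

```text
clock: 12.65
tcp_pos: [0.5925, 0.2584, 0.0586]
orientation: [-1.566, -0.154, 0.155]
contact_force: [-0.2, 1.2, -0.8]
grip_width: -0.0002
```

```bash
python3 look.py w12 s
```

```text
tool shift mm [-173.7    5.7   13.9] tip [0.5925 0.2584 0.0446] yaw 0.1967 My [-0.    -0.001 -1.   ] F [-0.16  1.24 -0.81] g -0.0002 t 12.65
tip in case 86.7 26.9 44.6
```

View pics/w12.png

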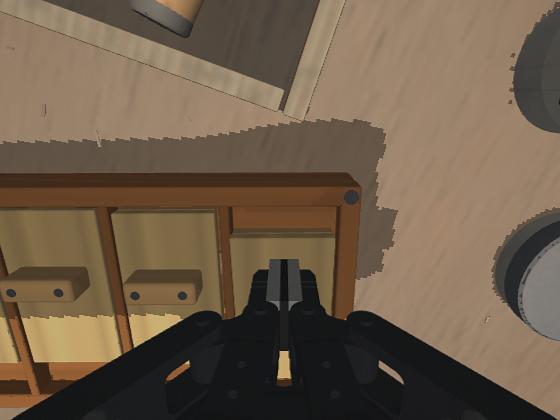

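Emit:
jog_arm([
  {"gripper": 0, "tx": 0, "ty": 0, "tz": -1, "ax": 0, "ay": 0, "az": 0},
  {"gripper": 0, "tx": 0, "ty": 0, "tz": -1, "ax": 0, "ay": 0, "az": 0},
  {"gripper": 0, "tx": 0, "ty": 0, "tz": -0.5, "ax": 0, "ay": 0, "az": 0},
  {"gripper": 0, "tx": 0, "ty": 0, "tz": 0, "ax": 0, "ay": 0, "az": 0},
  {"gripper": 0, "tx": 0, "ty": 0, "tz": 0, "ax": 0, "ay": 0, "az": 0},
])

```text
clock: 13.25
tcp_pos: [0.5931, 0.2566, 0.0588]
orientation: [-1.565, -0.155, 0.155]
contact_force: [0.2, 0.7, -1.1]
grip_width: -0.0002
```

```bash
python3 look.py w13 s
```

```text
tool shift mm [-173.9    5.8   15.9] tip [0.5931 0.2566 0.0448] yaw 0.197 My [-0.  0. -1.] F [ 0.22  0.68 -1.07] g -0.0002 t 13.25
tip in case 86.9 25.0 44.8
```

View pics/w13.png

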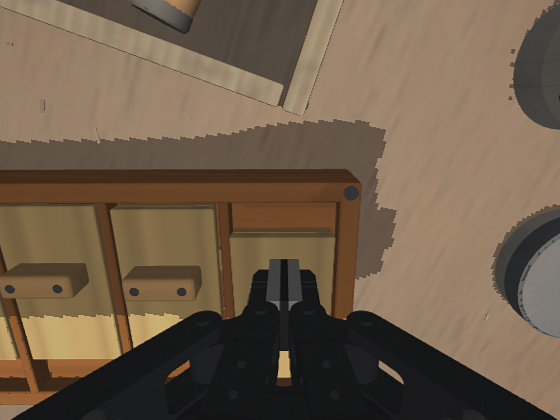

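View pics/w13s.png

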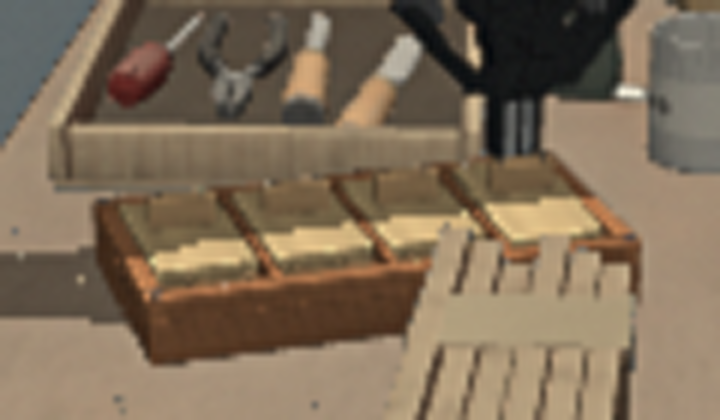

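Emit:
jog_arm([
  {"gripper": 0, "tx": 0, "ty": 0, "tz": -1, "ax": 0, "ay": 0, "az": 0},
  {"gripper": 0, "tx": 0, "ty": 0, "tz": -0.5, "ax": 0, "ay": 0, "az": 0},
  {"gripper": 0, "tx": 0, "ty": 0, "tz": 0, "ax": 0, "ay": 0, "az": 0},
  {"gripper": 0, "tx": 0, "ty": 0, "tz": 0, "ax": 0, "ay": 0, "az": 0},
])

```text
clock: 13.75
tcp_pos: [0.5934, 0.2551, 0.0588]
orientation: [-1.565, -0.155, 0.155]
contact_force: [-0.3, 0.7, -0.7]
grip_width: -0.0003
```

```bash
python3 look.py w14 s; python3 -c "
import cv2,numpy as np
a=[cv2.imread(f'pics/w{i}.png')[160:300,200:380] for i in (11,12,13,14)]
cv2.imwrite('pics/cmp2.png',cv2.resize(np.vstack([np.hstack(a[:2]),np.hstack(a[2:])]),None,fx=2,fy=2))"
```

```text
tool shift mm [-174.     5.8   17.4] tip [0.5934 0.2551 0.0448] yaw 0.197 My [ 0.  0. -1.] F [-0.33  0.74 -0.71] g -0.0003 t 13.75
tip in case 86.9 23.5 44.8
```

View pics/cmp2.png

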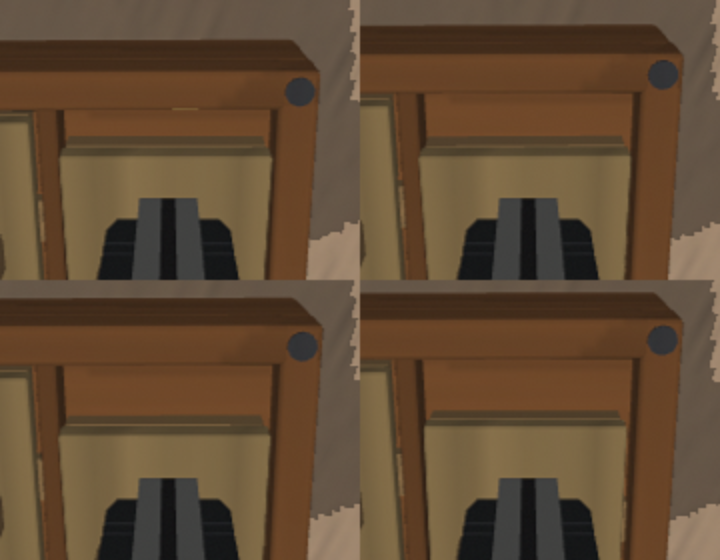

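View pics/w14s.png

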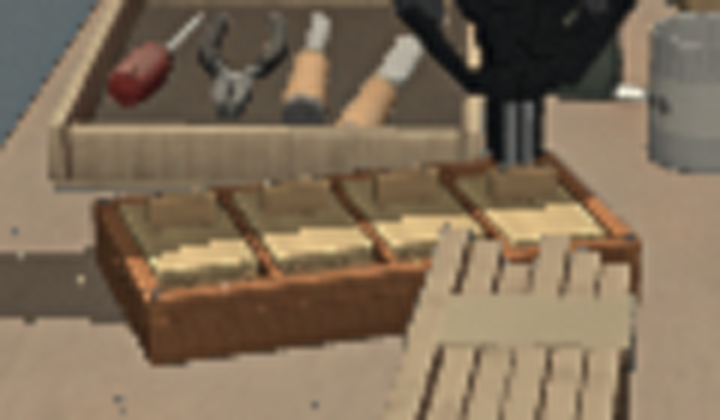

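In the last frame the plate edge shrinks and its far face hides, so the cover has dropped. I'll back off the bar and press the left end lightly to check it's seated.

Emit:
jog_arm([
  {"gripper": 0, "tx": 0, "ty": 0, "tz": 2, "ax": 0, "ay": 0, "az": 0},
  {"gripper": 0, "tx": 0, "ty": 0, "tz": 1.5, "ax": 0, "ay": 0, "az": 0},
  {"gripper": 0, "tx": 0, "ty": 2, "tz": 0, "ax": 0, "ay": 0, "az": 0},
  {"gripper": 0, "tx": 0, "ty": 2, "tz": 0, "ax": 0, "ay": 0, "az": 0},
  {"gripper": 0, "tx": 0, "ty": 2, "tz": 0, "ax": 0, "ay": 0, "az": 0},
  {"gripper": 0, "tx": 0, "ty": 1.5, "tz": 0, "ax": 0, "ay": 0, "az": 0},
  {"gripper": 0, "tx": 0, "ty": 0, "tz": 0, "ax": 0, "ay": 0, "az": 0},
  {"gripper": 0, "tx": 0, "ty": 0, "tz": 0, "ax": 0, "ay": 0, "az": 0},
])

```text
clock: 14.65
tcp_pos: [0.5927, 0.2585, 0.0512]
orientation: [-1.565, -0.155, 0.155]
contact_force: [0.1, -0.2, -0.2]
grip_width: -0.0002
```

Emit:
jog_arm([
  {"gripper": 0, "tx": 0, "ty": 1, "tz": 0, "ax": 0, "ay": 0, "az": 0},
  {"gripper": 0, "tx": 0, "ty": 1, "tz": 0, "ax": 0, "ay": 0, "az": 0},
  {"gripper": 0, "tx": 0, "ty": 1, "tz": 0, "ax": 0, "ay": 0, "az": 0},
  {"gripper": 0, "tx": 0, "ty": 0, "tz": 0, "ax": 0, "ay": 0, "az": 0},
  {"gripper": 0, "tx": 0, "ty": 0, "tz": 0, "ax": 0, "ay": 0, "az": 0},
])

```text
clock: 15.15
tcp_pos: [0.5928, 0.2586, 0.0492]
orientation: [-1.565, -0.155, 0.155]
contact_force: [-2.3, -1.0, 7.5]
grip_width: -0.0001
```

```bash
python3 look.py w15 s
```

```text
tool shift mm [-174.    -3.9   13.8] tip [0.5928 0.2586 0.0352] yaw 0.1968 My [-0.  0. -1.] F [-2.29 -0.97  7.53] g -0.0001 t 15.15
tip in case 87.0 27.0 35.2
```

View pics/w15s.png

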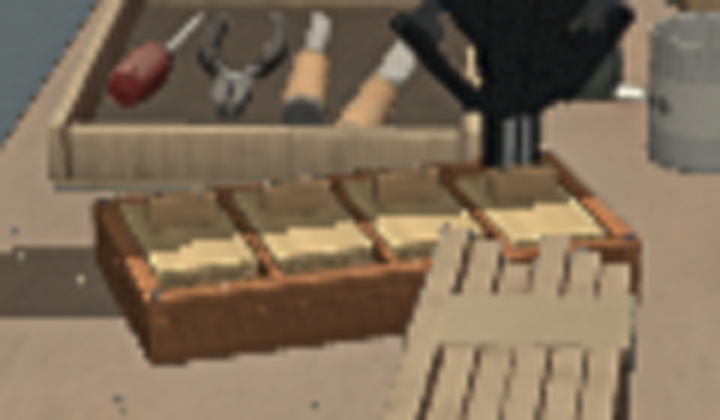

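Cover 4 now gives firm contact at 35.2 mm (7.5 N), the same as the seated covers. I'll lift clear, then take a last look.

Emit:
jog_arm([
  {"gripper": 0, "tx": 0, "ty": -5, "tz": 0, "ax": 0, "ay": 0, "az": 0},
  {"gripper": 0, "tx": 0, "ty": -15, "tz": 0, "ax": 0, "ay": 0, "az": 0},
  {"gripper": 0, "tx": 0, "ty": -30, "tz": 0, "ax": 0, "ay": 0, "az": 0},
  {"gripper": 0, "tx": 0, "ty": -30, "tz": 0, "ax": 0, "ay": 0, "az": 0},
  {"gripper": 0, "tx": 0, "ty": -30, "tz": 20, "ax": 0, "ay": 0, "az": 0},
  {"gripper": 0, "tx": 0, "ty": 0, "tz": 30, "ax": 0, "ay": 0, "az": 0},
  {"gripper": 0, "tx": 0, "ty": 0, "tz": 30, "ax": 0, "ay": 0, "az": 0},
  {"gripper": 0, "tx": 0, "ty": 0, "tz": 20, "ax": 0, "ay": 0, "az": 0},
  {"gripper": 0, "tx": 0, "ty": 0, "tz": 0, "ax": 0, "ay": 0, "az": 0},
  {"gripper": 0, "tx": 0, "ty": 0, "tz": 0, "ax": 0, "ay": 0, "az": 0},
  {"gripper": 0, "tx": 0, "ty": 0, "tz": 0, "ax": 0, "ay": 0, "az": 0},
])

```text
clock: 16.35
tcp_pos: [0.5739, 0.3544, 0.1583]
orientation: [-1.567, -0.153, 0.153]
contact_force: [0.4, -0.2, 0.4]
grip_width: 0.0003
```

```bash
python3 look.py w16 s; python3 -c "
from h import *
im=vision.grab_frame('top')[:,:,::-1]
cv2.imwrite('pics/t16.png',cv2.resize(im[100:290,140:340],None,fx=3,fy=3))"
```

```text
tool shift mm [-174.1  105.5  -84.1] tip [0.5739 0.3544 0.1443] yaw 0.1946 My [ 0.    -0.001 -1.   ] F [ 0.38 -0.19  0.39] g 0.0003 t 16.35
tip in case 87.4 124.7 144.3
```

View pics/w16s.png

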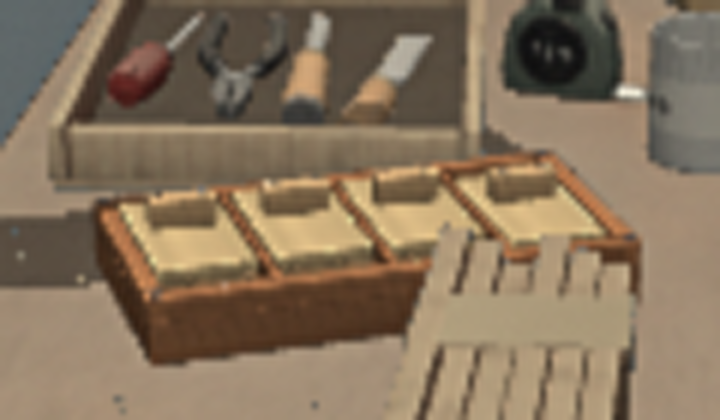

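View pics/t16.png

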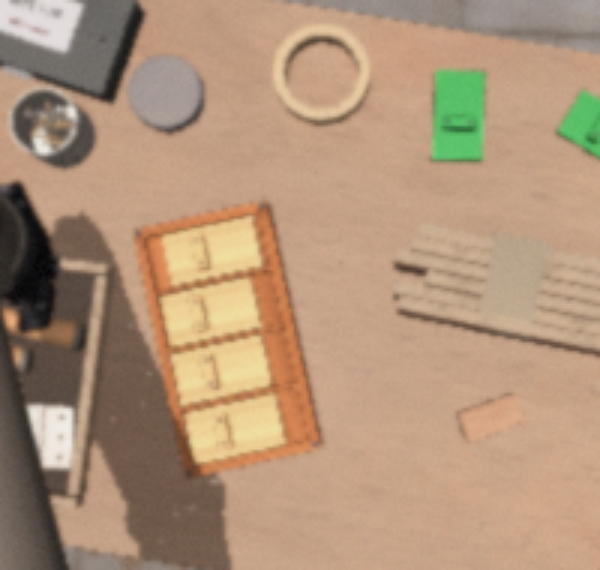

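View pics/w16.png

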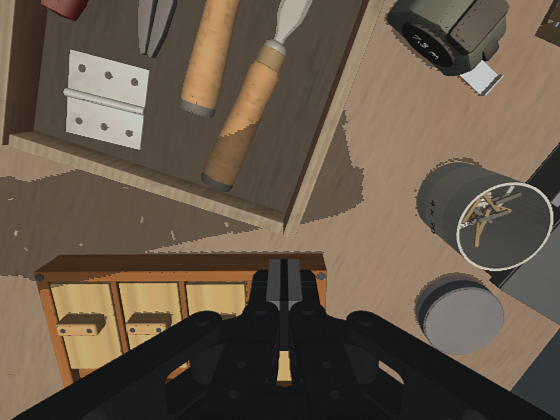

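The last views show cover 4 flat and flush at the right of its bay. Covers 1–3 and the bystanders look undisturbed, and the arm is clear.

```bash
python3 -c "
from bench import ticket
print(ticket.hand_in())"
```

```text
the job is handed in; nothing more can be done
None
```

Cover 4, the farthest, was the one that rocked. It's now pushed over its strip, and all four covers look flat and flush with the rim.

- **Pressing:** I pressed the covers in order, 1 to 4. Covers 1, 2 and 3 gave firm contact at about 35.1 mm under 9–11 N and didn't move. Cover 4 made contact higher, at about 38.3 mm. When I pressed its left end, the right end rose, and it levelled again when I let go.
- **Pushing:** I pushed cover 4's bar to the right in small steps with about 1–2 N, until the cover dropped.
- **Last checks:** Pressing cover 4's left end again gave firm contact at 35.2 mm under 7.5 N, the same height as the others. I did not press its right end; I judged that it was down from the side view.
- **Surroundings:** In the last top view, the tin, tape roll, block and green look-alikes look untouched. The arm was clear of everything, and the clock stood at about 16.5 s when I handed in.

One mismatch: the wrist camera put the case about 1.5–2 mm further left than the top view. That is within the calibration error, so I kept the top-view position.

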